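# Draw the good coil off the rack and put it in the parts tray

### The arm

A 6-joint arm with a two-finger parallel gripper is mounted at the origin on the work surface. World frame = base frame: x ahead of the robot, y to its left, z up, the work surface at z = 0. Lengths are in m, angles in degrees, forces in N, time in s.
With the tool pointing down it reaches from about 0.3 to 0.825 m from the base axis. Payload 5.4 kg.
Tool frame: the origin (TCP) lies at the very end of the fingers, on their centre line; the grasp point (between the pads) lies 19 mm behind it; z points along the fingers, y is the line along which they close (so a half turn about z gives the same grasp; the last joint's range is limited). The gripper opens to 92 mm and grips with 3 to 60 N. Pads are 20 mm wide; open, the fingers measure 128 mm over their backs; the gripper's body (75 mm by 189 mm) begins 69 mm behind the grasp point.
Start: joints at [-81.939, 9.076, 91.501, -0, 79.423, -12.038], TCP at [0.198, -0.54, 0.215] pointing down, gripper open.
Joint ranges: [-166.64, 166.64], [-54.1, 131.32], [10.49, 154.53], [-73.88, 253.88], [9.74, 151.15], [-171.62, 171.62]. Speed limits (degrees/s): [147.25, 147.25, 180, 180, 180, 180].

### API

Orientations are given as a 3x3 rotation matrix whose columns are the frame's x, y, z axes.
In Python, from workcell import robot gives the robot as it stands.
- The arm moves only by the shell command python3 -m creep 'ROWS' [FORCE]. ROWS is JSON, a list that holds one entry, the list of rows, each a list of 7 numbers: the closure, from -1 (fully open) to 1 (shut), then the shift along the world's x, y, z as a fraction of full scale, then the turn, a rotation vector about the world's x, y, z as a fraction of full scale. A call has 1 to 8 rows; each row shifts and turns the commanded pose from where the row before left it; what a row does not reach is not made up. Full scale, the value 1, is 20 mm for a shift and 0.12 rad for a turn. A row lasts 1/12 s, in which the tool goes at most 41.7 mm and 7.16 degrees, less where a joint would pass 70% of its speed; a pose out of reach is approached as far as the arm can. A call with a number of a shift or a turn outside -1 to 1 is refused whole. A call with a gripper value outside its range is refused whole. The fingers move at their own pace and stop on an object; FORCE is the grip in N (left out, the last holds). Time passes only in rows, so rows that do not move let the fingers close. It gives the time, the measured TCP pose, the force, the opening and the grip force at its end, in the units of the state.
- robot.observe(): the state, without advancing time (a new reading comes with each control period).
- robot.snapshot(name): name is "scene" or "top" or "wrist"; returns (picture, depth): 384x512x3 uint8, red, green, blue; 384x512 float32, m along the optical axis (not along the pixel's ray), 0 where there is no reading.
- robot.get_calibration(name): a dict with "fov_y" (degrees; the focal length in pixels is half the picture's height over the tangent of half this angle, whatever the lens; pixels are square), "cx", "cy" (the principal point, pixels), "dist" ([k1, k2, p1, p2, k3] as OpenCV has them; the pictures are not rectified), "world_to_cam" (4x4, takes a point from world to camera coordinates); the wrist camera has in their place "hand_eye" (4x4, takes a point from camera to tool coordinates, whose origin is the TCP and whose axes are the flange's). Camera axes: x right, y down, z forward; pixel columns grow to the right and rows downward; lengths in m; the calibration is good to about 2 mm. A picture is of the moment at which its call begins: read the wrist's pose just before it. get_calibration takes no time and is no camera call.
- robot.close_job(): hands the job in; it is judged then, once.
The state is a dict: "time_s": time; "qpos": joint angles; "dq": joint speeds; "joint_torque": joint torques, N m; "eef_pos": TCP position; "tcp_rot": TCP orientation; "wrist_force": force on the tool from outside, world axes, zero at the start; "wrist_torque": the same for the moment, N m; "finger_gap": finger opening in m; "grasp_force": force on a finger pad.
Only numpy, scipy, OpenCV 4.12 (cv2) and the standard library are available. Lean on these libraries where they do the work, as an engineer would, in place of code of your own. Each camera call takes 0.05 s, during which the arm holds its last target. There are 200 camera calls.

### The job

Swing the yellow keeper bar of the coil rack about a quarter turn aside and leave it there, then slide the bright copper coil straight up off its post and set it down gently, standing upright on the floor of the green tray beside the pulley, without dropping it. Keep the coil upright throughout, and leave the burnt black coil on its post and everything else where it is.

Things in the scene. Friction and masses are not known exactly. Their poses are not given: they have to be found in the camera images.
- rack: Coil rack, fixed: grey base plate 100 x 250 x 20 mm (x, y, z), two upright steel posts 26 mm in diameter at y = +85 and -85 mm, tops 98 mm above the bench, tips tapered, and a centre pillar (18 mm) that carries the keeper. Origin: centre of the plate's underside, on the bench. A coil stands on each post, its underside 20 mm above the bench; which coil is on which post varies.
- keeper (a joint): Angle (rad) of the yellow keeper bar, 190 x 24 x 10 mm, which turns level on the rack's centre pillar, its top 112 mm above the bench. Near 0 it lies along the rack's y axis over both post tips, so that neither coil can come off; positive is anticlockwise from above; it turns to 1.7 either way with light friction and stays where it is left.
- keeper_knob (a point): Grip point on the red upright knob of the keeper bar (cylinder 20 mm in diameter, 46 mm tall, standing on the bar 85 mm from the pivot, on the rack's +y side when the joint is 0). The point lies on the knob's axis, 25 mm above the bar's top and 21 mm below the knob's top.
- coil: The good coil: bright copper winding 60 mm in diameter and 56 mm high between white end collars 56 mm in diameter and 5 mm thick, 66 mm high overall, with two small brass terminals (6 mm high) on top; bore 32 mm. About 0.42 kg. Origin: centre of its underside; z along the bore, upwards. It fits round its post with 3 mm of play.
- burnt: The burnt coil: the same shape and size as the good one, but with a black winding and brown collars. It stays on its post. Origin: centre of its underside.
- tray: Green open sheet-metal parts tray, 150 x 220 x 38 mm (x, y, z), walls and floor 4 to 5 mm thick. Loose, 1.6 kg. Origin: centre of its underside, on the bench. The pulley lies in its -y end; the +y end is free.
- pulley: Dark steel belt pulley, 62 mm in diameter, 32 mm high, lying flat in the -y end of the tray, about 60 mm from its middle. Origin: centre of its underside.
- headlamp: Bystander: steel headlamp shell, dome 170 mm across and 115 mm high, near the far edge of the bench. Origin: centre of its underside.
- horn: Bystander: brass horn standing on its bell, 100 mm across, 140 mm high. Origin: centre of its underside.
- jar: Bystander: amber glass jar with a steel cap, 80 mm across, 110 mm high. Origin: centre of its underside.
- filter: Bystander: blue oil-filter can, 76 mm across, 100 mm high. Origin: centre of its underside.
- wrench: Bystander: steel wrench, 190 mm long, lying on the bench near the robot. Origin: its middle, underside.
Mind the look-alikes: they are no part of the job. What is shaped like the coil but pink or red is not meant. Leave any red look-alike of the burnt alone.

How it is judged:
By the outcome, as a careful person would: the job done as asked, in the order asked, and still so for the second after the job is handed in, with the robot touching nothing.
It also fails if it takes over 64 s, if anything falls off the work surface, if the arm or the gripper's body presses on something with over 40 N, if the wrist force passes 120 N, or if a joint passes its speed limit or range.

## Working session

There is one attempt and no reset: what is moved stays moved. The work goes in short steps, Python scripts to look and compute and a shell command to move; the robot and the scene stay as the last step left them, time stands still between calls to the robot, and variables do not carry over. Pictures are saved under pics/ and viewed, at most 10 in all, crops included, and the job is handed in when it is done.

```bash
mkdir -p pics; ls
cat > h.py <<'E'
import numpy as np,cv2
from workcell import robot
def cal(n,st=None):
    c=robot.get_calibration(n);f=192/np.tan(np.radians(c['fov_y'])/2)
    K=np.array([[f,0,c['cx']],[0,f,c['cy']],[0,0,1.]])
    if 'world_to_cam' in c: T=np.linalg.inv(np.array(c['world_to_cam']))
    else:
        st=st or robot.observe();W=np.eye(4);W[:3,:3]=np.array(st['tcp_rot']);W[:3,3]=st['eef_pos'];T=W@np.array(c['hand_eye'])
    return K,np.array(c['dist'],float),T
def plane(n,px,z,C=None):
    K,d,T=C or cal(n)
    u=cv2.undistortPoints(np.array(px,float).reshape(-1,1,2),K,d).reshape(-1,2)
    r=np.c_[u,np.ones(len(u))]@T[:3,:3].T;o=T[:3,3]
    return o+r*((z-o[2])/r[:,2])[:,None]
def cloud(n,depth,C=None):
    K,d,T=C or cal(n);h,w=depth.shape
    p=np.stack(np.meshgrid(np.arange(w),np.arange(h)),-1).reshape(-1,1,2).astype(float)
    u=cv2.undistortPoints(p,K,d).reshape(-1,2);z=depth.reshape(-1,1)
    return ((np.c_[u,np.ones(len(u))]*z)@T[:3,:3].T+T[:3,3]).reshape(h,w,3)
E
python3 - <<'E'
from h import *
for n in('scene','top'):
    p,d=robot.snapshot(n);np.savez(n,p=p,d=d);cv2.imwrite(f'pics/{n}0.png',p[:,:,::-1])
    K,di,T=cal(n);print(n,K[0,0],T.round(3).tolist(),di,(d>0).mean())
s=robot.observe();print(s['eef_pos'],np.round(s['tcp_rot'],3),s['wrist_force'],s['finger_gap'])
E
```

```text
pics
scene 394.11209540558144 [[0.776, 0.534, -0.335, 0.899], [0.63, -0.652, 0.422, -0.549], [0.007, -0.539, -0.843, 0.907], [0.0, 0.0, 0.0, 1.0]] [-0.04770657  0.          0.          0.          0.        ] 0.9961090087890625
top 433.4707539123401 [[-0.026, -0.989, 0.147, 0.403], [-0.999, 0.022, -0.026, -0.115], [0.023, -0.148, -0.989, 1.393], [0.0, 0.0, 0.0, 1.0]] [-0.07065291  0.          0.          0.          0.        ] 0.9961954752604166
[ 0.19749263 -0.53942754  0.21373856] [[ 0.939  0.344 -0.   ]
 [ 0.344 -0.939  0.002]
 [ 0.    -0.002 -1.   ]] [ 1.41277914 -0.57577095 -1.02471496] 0.09181401879447702
```

View pics/top0.png

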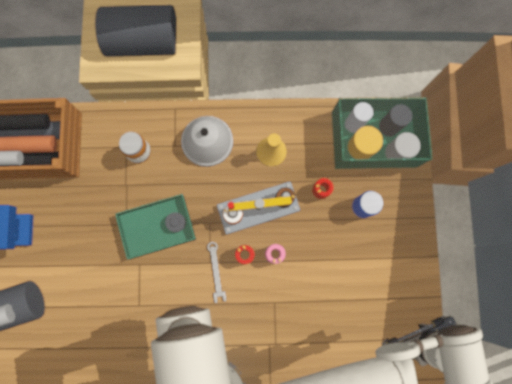

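View pics/scene0.png

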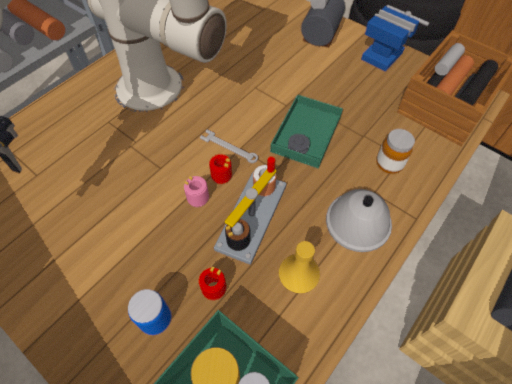

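Top view: copper coil (white collar) at (232,215) under the knob (231,206). Burnt coil is at (288,195), red look-alikes at (245,254) and (323,188), a pink one at (276,254). The tray is at (155,228) with the pulley at (175,222). The coil on the rack's knob end fits (white collars, copper winding); I'll confirm it in a crop and measure.

Run:
```python
from h import *
D={n:np.load(n+'.npz') for n in('scene','top')}
s=D['scene']['p'][140:270,170:330];t=D['top']['p'][160:275,105:310]
a=cv2.resize(s,(640,520),interpolation=2);cv2.imwrite('pics/crop_s.png',a[:,:,::-1])
for n in D:
    p,d=D[n]['p'],D[n]['d'];X=cloud(n,d);hsv=cv2.cvtColor(p,cv2.COLOR_RGB2HSV);H,S,V=hsv[...,0].astype(int),hsv[...,1],hsv[...,2]
    x,y,z=X[...,0],X[...,1],X[...,2]
    w=(x>.25)&(x<.75)&(y>-.35)&(y<.35)
    def rep(k,m,c=True):
        m=m&w
        if m.sum()<4: print(n,k,'few');return
        r=cv2.minAreaRect(X[m][:,:2].astype(np.float32))
        print(n,k,m.sum(),'med',np.median(X[m],0).round(4),'rect',np.round(r[0],4),np.round(r[1],4),round(r[2],1))
    near=(np.hypot(x-.48,y+.02)<.2)
    yel=(H>20)&(H<32)&(S>180)&near&(z>.095)&(z<.12);rep('keeper',yel)
    rep('knob',((H<8)|(H>172))&(S>150)&near&(z>.115)&(z<.18))
    rep('knobtop',((H<8)|(H>172))&(S>150)&near&(z>.153)&(z<.18))
    rep('white',(S<50)&(V>150)&near&(z>.075)&(z<.1)&(y>0))
    g=(H>60)&(H<90)&(S>100)&(y>.05)&(y<.35); rep('trayall',g); rep('trayrim',g&(z>.03)); rep('floor',g&(z<.012))
    rep('pulley',(S<90)&(z>.025)&(z<.045)&(y>.05)&(y<.25)&(V<110))
    rep('plate',(S<60)&(z>.012)&(z<.028)&near&(y<.1))
    rep('burnt',near&(y<-.03)&(z>.075)&(z<.09))
```

```text
scene keeper 275 med [ 0.5744 -0.1271  0.112 ] rect [ 0.573  -0.1339] [0.0232 0.1258] 5.4
scene knob 109 med [ 0.5708 -0.0862  0.1481] rect [ 0.5687 -0.0826] [0.017  0.0179] 76.2
scene knobtop 45 med [ 0.5677 -0.0834  0.1579] rect [ 0.5679 -0.0821] [0.0164 0.016 ] 76.2
scene white few
scene trayall 2525 med [0.5169 0.1839 0.005 ] rect [0.5222 0.1612] [0.1479 0.2223] 15.6
scene trayrim 241 med [0.559  0.1418 0.0354] rect [0.523  0.1604] [0.1468 0.22  ] 15.6
scene floor 1895 med [0.5119 0.1852 0.0042] rect [0.5196 0.1606] [0.144  0.2219] 16.1
scene pulley 372 med [0.534  0.0989 0.031 ] rect [0.5212 0.1618] [0.1515 0.218 ] 15.1
scene plate 981 med [ 0.5832 -0.1216  0.0203] rect [ 0.5452 -0.0496] [0.1059 0.2918] 13.6
scene burnt 161 med [ 0.5409 -0.0924  0.0853] rect [ 0.5691 -0.1092] [0.057  0.1152] 36.3
top keeper 123 med [ 0.5723 -0.1242  0.1132] rect [ 0.5735 -0.1415] [0.017  0.1077] 5.7
top knob 22 med [ 0.5665 -0.0794  0.1584] rect [ 0.5663 -0.0795] [0.0088 0.0132] 88.6
top knobtop 20 med [ 0.5667 -0.0796  0.1585] rect [ 0.5668 -0.0795] [0.0088 0.012 ] 88.6
top white few
top trayall few
top trayrim few
top floor few
top pulley 273 med [0.5365 0.1054 0.0322] rect [0.5687 0.131 ] [0.2087 0.1053] 61.8
top plate 941 med [ 0.5472 -0.1236  0.021 ] rect [ 0.4557 -0.0576] [0.3351 0.3083] 1.3
top burnt 149 med [ 0.5407 -0.081   0.0852] rect [ 0.5114 -0.0844] [0.1328 0.0581] 1.9
```

View pics/crop_s.png

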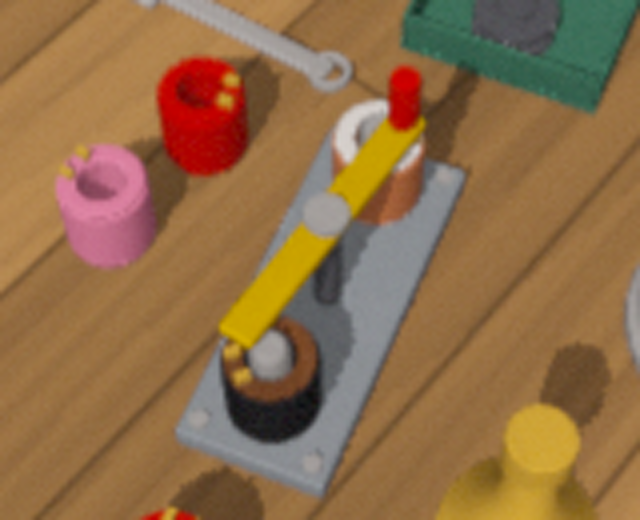

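Confirmed: the copper coil with white collars stands at the knob end of the rack, crop (378,160); the knob is at (405,98) and the burnt coil at (272,380). Red and pink ones stand on the bench. Next I refine the rack and coil.

Run:
```python
from h import *
for n in('scene','top'):
    q=np.load(n+'.npz');p,d=q['p'],q['d'];X=cloud(n,d);hsv=cv2.cvtColor(p,cv2.COLOR_RGB2HSV);S,V=hsv[...,1],hsv[...,2]
    x,y,z=X[...,0],X[...,1],X[...,2]
    near=(abs(x-.56)<.13)&(abs(y+.155)<.16)
    m=near&(z>.016)&(z<.024)&(S<70)
    nl,lab,st,_=cv2.connectedComponentsWithStats(m.astype(np.uint8));k=1+st[1:,4].argmax()
    r=cv2.minAreaRect(X[lab==k][:,:2].astype(np.float32));print(n,'plate',st[k],np.round(r[0],4),np.round(r[1],4),r[2])
    for nm,c in(('coil',(.55,-.08)),('burnt',(.58,-.23))):
        m=(np.hypot(x-c[0],y-c[1])<.06)&(z>.081)&(z<.0895)
        P=X[m][:,:2].astype(np.float32);cc,rr=cv2.minEnclosingCircle(P);print(n,nm,m.sum(),np.round(cc,4),round(rr,4))
    m=near&(z>.108)&(z<.116);P=X[m][:,:2].astype(np.float32);r=cv2.minAreaRect(P);print('bar',m.sum(),np.round(r[0],4),np.round(r[1],4),r[2])
    m=near&(z>.116)&(z<.165);print('knob',np.round(X[m].mean(0),4),X[m][:,2].max())
    m=(np.hypot(x-.536,y-.102)<.05)&(z>.027)&(z<.034)&(S<110);cc,rr=cv2.minEnclosingCircle(X[m][:,:2].astype(np.float32));print('pulley',np.round(cc,4),rr)
    m=(np.hypot(x-.52,y-.16)<.16)&(z>.028)&(z<.045);r=cv2.minAreaRect(X[m][:,:2].astype(np.float32));print('tray',np.round(r[0],4),np.round(r[1],4),r[2])
```

```text
scene plate [ 214  180   72   83 1532] [ 0.576  -0.1655] [0.0999 0.2513] 16.47471809387207
scene coil 115 [ 0.552  -0.0852] 0.0289
scene burnt 241 [ 0.5927 -0.2234] 0.0539
bar 596 [ 0.5753 -0.1658] [0.0264 0.1893] 6.43402099609375
knob [ 0.5715 -0.1136  0.1346] 0.1614387353379424
pulley [0.5353 0.0928] 0.03859566152095795
tray [0.5211 0.162 ] [0.1515 0.2241] 15.053576469421387
top plate [217 199  83  35 795] [ 0.577 -0.164] [0.1005 0.2492] 16.32235336303711
top coil 117 [ 0.5523 -0.0814] 0.029
top burnt 112 [ 0.6014 -0.2455] 0.0295
bar 356 [ 0.577  -0.1637] [0.024  0.1886] 5.526663780212402
knob [ 0.5739 -0.1442  0.1292] 0.1636473187889469
pulley [0.5367 0.0923] 0.0398702472448349
tray [0.5231 0.1631] [0.1521 0.2212] 15.895060539245605
```

Checked: rack (0.576,-0.165), yaw 16.4°, plate 100x250 mm as stated. Coil axis (0.552,-0.083), knob (0.567,-0.081), and the tray measures 150x221 mm. Moving above the knob now, turning so the fingers close along its direction of travel.

```bash
python3 -m creep '[[[-1,0.77,0.95,0,0,0,0.46],[-1,0.77,0.95,0,0,0,0.46],[-1,0.77,0.95,0,0,0,0.46],[-1,0.77,0.95,0,0,0,0.46],[-1,0.77,0.95,0,0,0,0.46],[-1,0.77,0.95,0,0,0,0.46],[-1,0.77,0.95,0,0,0,0.46],[-1,0.77,0.95,0,0,0,0.46]]]' 15
python3 -m creep '[[[-1,0.77,0.95,0,0,0,0.46],[-1,0.77,0.95,0,0,0,0.46],[-1,0.77,0.95,0,0,0,0.46],[-1,0.77,0.95,0,0,0,0.46],[-1,0.77,0.95,0,0,0,0.46],[-1,0.77,0.95,0,0,0,0.46],[-1,0.77,0.95,0,0,0,0.46],[-1,0.77,0.95,0,0,0,0.46]]]'
python3 -m creep '[[[-1,0.77,0.95,0,0,0,0.46],[-1,0.77,0.95,0,0,0,0.46],[-1,0.77,0.95,0,0,0,0.46],[-1,0.77,0.95,0,0,0,0.46],[-1,0.77,0.95,0,0,0,0.46],[-1,0.77,0.95,0,0,0,0.46],[-1,0,0,0,0,0,0],[-1,0,0,0,0,0,0]]]'
python3 - <<'E'
from h import *
s=robot.observe();print(s['time_s'],s['eef_pos'],np.round(s['tcp_rot'],3),np.round(s['qpos'],1),s['wrist_force'])
C=cal('wrist',s);p,d=robot.snapshot('wrist');cv2.imwrite('pics/w1.png',p[:,:,::-1])
X=cloud('wrist',d,C);hsv=cv2.cvtColor(p,cv2.COLOR_RGB2HSV);H=hsv[...,0].astype(int);m=((H<8)|(H>172))&(hsv[...,1]>150)&(X[...,2]>.15)&(X[...,2]<.17)
print(m.sum(),X[m].mean(0) if m.any() else 0)
q=np.load('top.npz');X=cloud('top',q['d']);m=(np.hypot(X[...,0]-.7,X[...,1]+.2)<.08)
for a,b in((.01,.06),(.06,.1),(.1,.15)):
    P=X[m&(X[...,2]>a)&(X[...,2]<b)][:,:2].astype(np.float32);print(a,len(P),cv2.minEnclosingCircle(P))
E
```

```text
time_s: 0.77
eef_pos: [0.3212, -0.3867, 0.2141]
tcp_rot: [[0.7, 0.714, -0.0], [0.714, -0.7, 0.001], [0.0, -0.001, -1.0]]
wrist_force: [0.3, -0.3, -0.5]
finger_gap: 0.092
grasp_force: 0.0
time_s: 1.43
eef_pos: [0.4444, -0.2347, 0.2142]
tcp_rot: [[0.328, 0.945, -0.001], [0.945, -0.328, 0.0], [0.0, -0.001, -1.0]]
wrist_force: [-1.4, 0.7, -0.3]
finger_gap: 0.0919
grasp_force: 0.0
time_s: 2.1
eef_pos: [0.5363, -0.1212, 0.214]
tcp_rot: [[0.004, 1.0, -0.001], [1.0, -0.004, 0.0], [0.0, -0.001, -1.0]]
wrist_force: [-0.4, -0.6, 0.4]
finger_gap: 0.092
grasp_force: 0.0
2.1 [ 0.5363425  -0.12121595  0.21404668] [[ 0.004  1.    -0.001]
 [ 1.    -0.004  0.   ]
 [ 0.    -0.001 -1.   ]] [-25.3   5.4  95.6  -0.   79.1 -25.1] [-0.43596564 -0.63466092  0.43916222]
459 [ 0.56684115 -0.07853734  0.15878085]
0.01 492 ((0.6993118524551392, -0.20064589381217957), 0.07971936464309692)
0.06 49 ((0.6967252492904663, -0.2126273810863495), 0.07302581518888474)
0.1 150 ((0.763656497001648, -0.21161672472953796), 0.019835369661450386)
```

```bash
python3 -m creep '[[[-1,0.51,0.7,0,0,0,0.3],[-1,0.51,0.7,0,0,0,0.3],[-1,0.51,0.7,0,0,0,0.1],[-0.2,0,0,-0.95,0,0,0],[-0.2,0,0,-0.95,0,0,0],[-0.2,0,0,-0.95,0,0,0],[-0.2,0,0,-0.95,0,0,0],[-0.2,0,0,-0.95,0,0,0]]]' 12
python3 -m creep '[[[-0.2,0,0,0,0,0,0],[-0.2,0,0,0,0,0,0],[1,0,0,0,0,0,0],[1,0,0,0,0,0,0],[1,0,0,0,0,0,0],[1,0,0,0,0,0,0],[1,0,0,0,0,0,0],[1,0,0,0,0,0,0]]]'
```

```text
time_s: 2.82
eef_pos: [0.5662, -0.0812, 0.1187]
tcp_rot: [[-0.076, 0.997, -0.0], [0.997, 0.076, -0.0], [-0.0, -0.0, -1.0]]
wrist_force: [0.0, -0.8, 0.0]
finger_gap: 0.0609
grasp_force: 0.0
time_s: 3.48
eef_pos: [0.5673, -0.08, 0.1201]
tcp_rot: [[-0.078, 0.997, 0.001], [0.997, 0.078, -0.0], [-0.0, 0.001, -1.0]]
wrist_force: [-1.2, 0.0, 2.1]
finger_gap: 0.0195
grasp_force: 12.0
```

```bash
python3 -m creep '[[[1,-0.457,-0.072,0,0,0,0.91],[1,-0.447,-0.122,0,0,0,0.91],[1,-0.431,-0.17,0,0,0,0.91],[1,-0.41,-0.216,0,0,0,0.91],[1,-0.384,-0.259,0,0,0,0.91],[1,-0.353,-0.299,0,0,0,0.91],[1,-0.319,-0.336,0,0,0,0.91],[1,-0.28,-0.369,0,0,0,0.91]]]'
```

```text
time_s: 4.15
eef_pos: [0.5055, -0.1168, 0.1201]
tcp_rot: [[-0.818, 0.575, 0.001], [0.575, 0.818, 0.0], [-0.001, 0.001, -1.0]]
wrist_force: [2.1, -0.0, -0.3]
finger_gap: 0.0197
grasp_force: 12.0
```

```bash
python3 -m creep '[[[1,-0.238,-0.397,0,0,0,0.91],[1,-0.193,-0.421,0,0,0,0.91],[1,-0.147,-0.439,0,0,0,0.91],[1,-0.098,-0.453,0,0,0,0.91],[1,-0.048,-0.46,0,0,0,0.91],[1,0.002,-0.463,0,0,0,0.91],[1,0.052,-0.46,0,0,0,0.91],[1,0.1,-0.452,0,0,0,0.91]]]'
python3 -m creep '[[[1,0,0,0,0,0,0],[1,0,0,0,0,0,0],[-0.2,0,0,0,0,0,0],[-0.2,0,0,0,0,0,0],[-0.2,0,0,0,0,0,0],[-0.2,0,0,0,0,0,0],[-0.2,0,0,0,0,0,0],[-0.2,0,0,0,0,0,0]]]'
python3 -m creep '[[[-0.2,0,0,0.9,0,0,0],[-0.2,0,0,0.9,0,0,0],[-0.2,0,0,0.9,0,0,0],[-0.2,0,0,0.9,0,0,0],[-0.2,0,0,0.9,0,0,0],[-0.2,0,0,0.9,0,0,0],[-0.2,0,0,0,0,0,0],[-0.2,0,0,0,0,0,0]]]'
python3 - <<'E'
from h import *
s=robot.observe();print(s['time_s'],np.round(s['qpos'],1))
p,d=robot.snapshot('scene');cv2.imwrite('pics/s2.png',p[:,:,::-1])
X=cloud('scene',d);x,y,z=X[...,0],X[...,1],X[...,2]
near=(abs(x-.56)<.13)&(abs(y+.155)<.16)
m=near&(z>.108)&(z<.116);r=cv2.minAreaRect(X[m][:,:2].astype(np.float32));print('bar',m.sum(),r)
m=(np.hypot(x-.552,y+.0835)<.05)&(z>.081)&(z<.0895);print(m.sum(),cv2.minEnclosingCircle(X[m][:,:2].astype(np.float32)))
E
```

```text
time_s: 4.82
eef_pos: [0.494, -0.1878, 0.1201]
tcp_rot: [[-0.966, -0.257, 0.0], [-0.257, 0.966, 0.001], [-0.0, 0.001, -1.0]]
wrist_force: [0.8, 2.3, 2.2]
finger_gap: 0.0196
grasp_force: 12.0
time_s: 5.48
eef_pos: [0.4939, -0.1875, 0.1195]
tcp_rot: [[-0.968, -0.252, -0.0], [-0.252, 0.968, 0.0], [0.0, 0.0, -1.0]]
wrist_force: [0.2, 0.2, -0.4]
finger_gap: 0.0545
grasp_force: 0.0
time_s: 6.15
eef_pos: [0.4944, -0.188, 0.2281]
tcp_rot: [[-0.968, -0.252, 0.002], [-0.252, 0.968, -0.001], [-0.001, -0.002, -1.0]]
wrist_force: [-0.3, 0.2, -0.8]
finger_gap: 0.0551
grasp_force: 0.0
6.15 [ -33.9    1.6   98.     0.    80.3 -138.5]
bar 590 ((0.5755415558815002, -0.16524828970432281), (0.18927094340324402, 0.026680447161197662), 15.980193138122559)
226 ((0.5517587661743164, -0.08442898094654083), 0.029313543811440468)
```

View pics/s2.png

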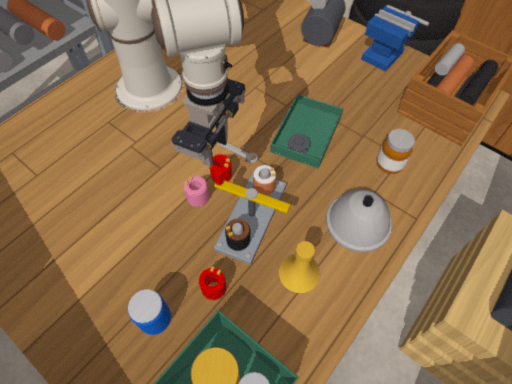

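Keeper bar now lies at 106° in the world (joint ≈ +90°), at (250,197), and the coil at (264,178) is clear. Next I move above the coil and check from the wrist.

```bash
python3 -m creep '[[[-1,0.206,0.371,0,0,0,-0.916],[-1,0.206,0.371,0,0,0,-0.916],[-1,0.206,0.371,0,0,0,-0.916],[-1,0.206,0.371,0,0,0,-0.916],[-1,0.206,0.371,0,0,0,-0.916],[-1,0.206,0.371,0,0,0,-0.916],[-1,0.206,0.371,0,0,0,-0.916],[-1,0.206,0.371,0,0,0,-0.916]]]' 
python3 -m creep '[[[-1,0.206,0.371,0,0,0,-0.916],[-1,0.206,0.371,0,0,0,-0.916],[-1,0.206,0.371,0,0,0,-0.916],[-1,0.206,0.371,0,0,0,-0.916],[-1,0.206,0.371,0,0,0,-0.916],[-1,0.206,0.371,0,0,0,-0.916],[-1,0,0,0,0,0,0],[-1,0,0,0,0,0,0]]]'
python3 - <<'E'
from h import *
s=robot.observe();print(s['eef_pos'],np.round(s['qpos'],1))
C=cal('wrist',s);p,d=robot.snapshot('wrist');cv2.imwrite('pics/w2.png',p[:,:,::-1])
X=cloud('wrist',d,C);x,y,z=X[...,0],X[...,1],X[...,2]
m=(np.hypot(x-.552,y+.0835)<.05)&(z>.081)&(z<.0895);print(m.sum(),cv2.minEnclosingCircle(X[m][:,:2].astype(np.float32)))
m=(np.hypot(x-.552,y+.0835)<.03)&(z>.094)&(z<.104);print('post',m.sum(),X[m].mean(0) if m.any() else 0)
m=(np.hypot(x-.552,y+.0835)<.06)&(z>.0895)&(z<.094);print('term',m.sum(),X[m].mean(0) if m.any() else 0)
q=np.load('top.npz');p,X=q['p'],cloud('top',q['d']);hsv=cv2.cvtColor(p,cv2.COLOR_RGB2HSV);H=hsv[...,0].astype(int)
m=((H<8)|(H>165))&(hsv[...,1]>60)&(abs(X[...,0]-.45)<.06)&(abs(X[...,1]+.13)<.12)&(X[...,2]>.055)
for yy in(-.1,-.19):
  P=X[m&(abs(X[...,1]-yy)<.045)][:,:2].astype(np.float32)
  if len(P):print(yy,len(P),cv2.minEnclosingCircle(P))
E
```

```text
time_s: 6.87
eef_pos: [0.5261, -0.1275, 0.2253]
tcp_rot: [[-0.808, 0.589, -0.003], [0.589, 0.808, 0.002], [0.003, -0.001, -1.0]]
wrist_force: [-0.3, 0.4, 0.1]
finger_gap: 0.0921
grasp_force: 0.0
time_s: 7.53
eef_pos: [0.5509, -0.0835, 0.2259]
tcp_rot: [[-0.286, 0.958, -0.003], [0.958, 0.286, 0.001], [0.001, -0.002, -1.0]]
wrist_force: [-0.1, 0.2, -0.5]
finger_gap: 0.092
grasp_force: 0.0
[ 0.55087351 -0.08348855  0.22591092] [-21.    6.1  93.5  -0.   80.6 -37.7]
1423 ((0.5519137382507324, -0.08194838464260101), 0.02971157245337963)
post 424 [ 0.55224266 -0.08102347  0.09795131]
term 103 [ 0.56138959 -0.068787    0.09274933]
-0.1 180 ((0.4275306165218353, -0.11613110452890396), 0.029391447082161903)
-0.19 200 ((0.4280090630054474, -0.1914011389017105), 0.04619251564145088)
```

View pics/w2.png

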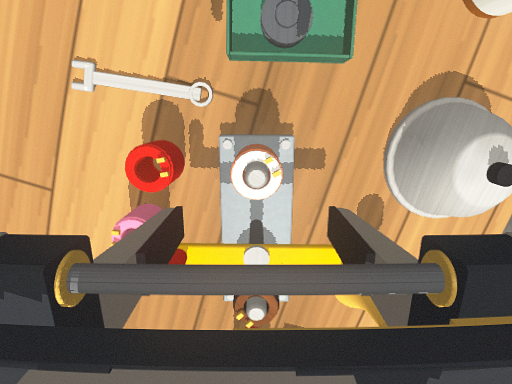

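Wrist view: copper coil with white collar at (257,172), terminals up-right, keeper bar level at (260,255), so the coil is free. Its axis is ≈ (0.552,-0.083). Descending to grip the winding.

```bash
python3 -m creep '[[[-1,0.05,0.03,-0.9,0,0,0],[-1,0,0,-0.9,0,0,0],[-1,0,0,-0.9,0,0,0],[-1,0,0,-0.9,0,0,0],[-1,0,0,-0.9,0,0,0],[-1,0,0,0,0,0,0]]]' 25
python3 -m creep '[[[-1,0,0,-0.7,0,0,0],[-1,0,0,-0.7,0,0,0],[-1,0,0,-0.7,0,0,0],[-1,0,0,-0.7,0,0,0],[-1,0,0,-0.7,0,0,0],[-1,0,0,-0.7,0,0,0],[-1,0,0,-0.3,0,0,0],[-1,0,0,0,0,0,0]]]'
python3 -m creep '[[[1,0,0,0,0,0,0],[1,0,0,0,0,0,0],[1,0,0,0,0,0,0],[1,0,0,0,0,0,0],[1,0,0,0,0,0,0],[1,0,0,0,0,0,0],[1,0,0,0,0,0,0]]]'
```

```text
time_s: 8.08
eef_pos: [0.5494, -0.0828, 0.1331]
tcp_rot: [[-0.284, 0.959, -0.008], [0.959, 0.284, 0.003], [0.005, -0.007, -1.0]]
wrist_force: [0.0, -0.6, -1.2]
finger_gap: 0.0916
grasp_force: 0.0
time_s: 8.75
eef_pos: [0.5516, -0.0832, 0.0466]
tcp_rot: [[-0.283, 0.959, -0.002], [0.959, 0.283, 0.001], [0.001, -0.002, -1.0]]
wrist_force: [0.1, -0.1, -0.3]
finger_gap: 0.0919
grasp_force: 0.0
time_s: 9.33
eef_pos: [0.5523, -0.0836, 0.0482]
tcp_rot: [[-0.283, 0.959, -0.001], [0.959, 0.283, -0.001], [-0.0, -0.001, -1.0]]
wrist_force: [-4.0, -1.3, 6.5]
finger_gap: 0.0591
grasp_force: 25.0
```

```bash
python3 -m creep '[[[1,-0.04,-0.01,0,0,0,0],[1,0,0,0.15,0,0,0],[1,0,0,0.15,0,0,0],[1,0,0,0.3,0,0,0],[1,0,0,0.3,0,0,0],[1,0,0,0,0,0,0]]]' 30
```

```text
time_s: 9.83
eef_pos: [0.5527, -0.0837, 0.0669]
tcp_rot: [[-0.283, 0.959, 0.002], [0.959, 0.283, -0.001], [-0.001, 0.002, -1.0]]
wrist_force: [0.4, -0.7, -4.4]
finger_gap: 0.0591
grasp_force: 30.0
```

```bash
python3 -m creep '[[[1,0,0,0.5,0,0,0],[1,0,0,0.6,0,0,0],[1,0,0,0.6,0,0,0],[1,0,0,0.6,0,0,0],[1,0,0,0.6,0,0,0],[1,0,0,0.7,0,0,0],[1,0,0,0.7,0,0,0],[1,0,0,0.7,0,0,0]]]'
python3 -m creep '[[[1,0,0.2,0.2,0,0,0],[1,-0.12,0.4,0,0,0,0],[1,-0.12,0.7,0,0,0,0],[1,-0.12,0.8,0,0,0,0],[1,-0.12,0.8,0,0,0,0],[1,-0.12,0.8,0,0,0,0],[1,-0.12,0.8,0,0,0,0],[1,-0.12,0.8,0,0,0,0]]]'
python3 -m creep '[[[1,-0.12,0.8,0,0,0,0],[1,-0.12,0.8,0,0,0,0],[1,-0.12,0.8,0,0,0,0],[1,-0.12,0.8,0,0,0,0],[1,-0.12,0.8,0,0,0,0],[1,-0.12,0.8,0,0,0,0],[1,-0.12,0.8,0,0,0,0],[1,-0.12,0.8,0,0,0,0]]]'
python3 -m creep '[[[1,-0.12,0.8,0,0,0,0],[1,-0.12,0.8,0,0,0,0],[1,-0.12,0.8,0,0,0,0],[1,-0.12,0.5,0,0,0,0],[1,-0.12,0.3,0,0,0,0],[1,0,0,0,0,0,0],[1,0,0,0,0,0,0]]]'
python3 - <<'E'
from h import *
print(robot.observe()['eef_pos'])
p,d=robot.snapshot('scene');cv2.imwrite('pics/s3.png',cv2.resize(p[40:270,140:400],(780,690))[:600,:,::-1])
X=cloud('scene',d);x,y,z=X[...,0],X[...,1],X[...,2]
m=(np.hypot(x-.52,y-.16)<.16)&(z>.033)&(z<.041);print('rim',m.sum(),cv2.minAreaRect(X[m][:,:2].astype(np.float32)))
m=(np.hypot(x-.50,y-.21)<.05)&(z>.05);print('coil z min',np.percentile(X[m][:,2],[1,5]) if m.any() else 0)
E
```

```text
time_s: 10.5
eef_pos: [0.5519, -0.0835, 0.1674]
tcp_rot: [[-0.283, 0.959, 0.001], [0.959, 0.283, -0.0], [-0.001, 0.001, -1.0]]
wrist_force: [0.4, -0.3, -5.3]
finger_gap: 0.0589
grasp_force: 30.0
time_s: 11.17
eef_pos: [0.5334, 0.0248, 0.1682]
tcp_rot: [[-0.283, 0.959, -0.003], [0.959, 0.283, 0.001], [0.002, -0.002, -1.0]]
wrist_force: [-0.6, 0.1, -5.9]
finger_gap: 0.059
grasp_force: 30.0
time_s: 11.83
eef_pos: [0.5138, 0.1525, 0.1681]
tcp_rot: [[-0.284, 0.959, -0.003], [0.959, 0.284, 0.0], [0.001, -0.003, -1.0]]
wrist_force: [-0.5, -0.5, -4.9]
finger_gap: 0.0587
grasp_force: 30.0
time_s: 12.42
eef_pos: [0.5033, 0.2145, 0.1692]
tcp_rot: [[-0.283, 0.959, -0.001], [0.959, 0.283, -0.001], [-0.0, -0.001, -1.0]]
wrist_force: [-0.3, -0.1, -5.2]
finger_gap: 0.0587
grasp_force: 30.0
[0.50327322 0.21450619 0.16915274]
rim 426 ((0.521270215511322, 0.1616324782371521), (0.15183736383914948, 0.2222874015569687), 15.336226463317871)
coil z min [0.14930528 0.16692043]
```

View pics/s3.png

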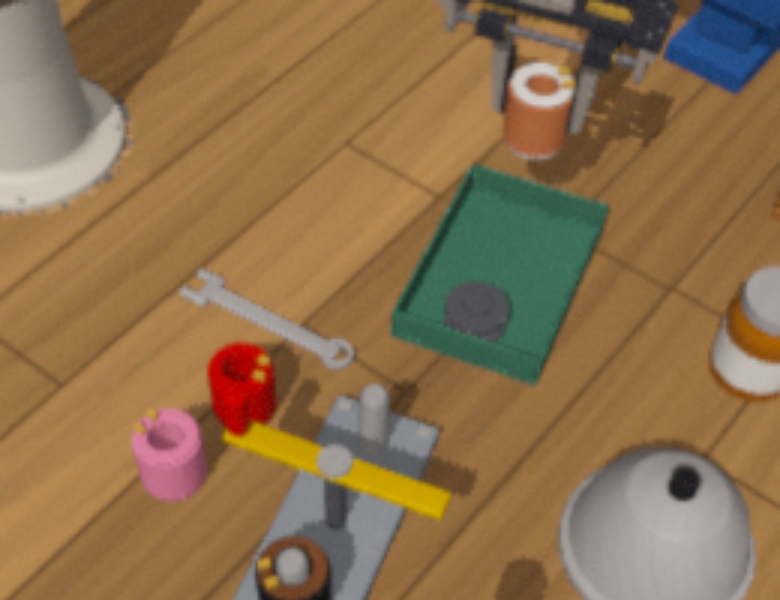

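The coil hangs upright at crop (540,110), the tray is unmoved and its free +y end is clear. The pulley is at (477,310) and the keeper is still aside. Lowering.

```bash
python3 -m creep '[[[1,0.1,-0.06,-0.7,0,0,0],[1,0.1,-0.06,-0.7,0,0,0],[1,0,0,-0.8,0,0,0],[1,0,0,-0.8,0,0,0],[1,0,0,-0.8,0,0,0],[1,0,0,-0.8,0,0,0],[1,0,0,-0.7,0,0,0],[1,0,0,-0.4,0,0,0]]]'
python3 -m creep '[[[1,0,0,-0.2,0,0,0],[1,0,0,-0.1,0,0,0],[1,0,0,-0.1,0,0,0],[1,0,0,0,0,0,0],[1,0,0,0,0,0,0]]]'
```

```text
time_s: 13.13
eef_pos: [0.507, 0.211, 0.0538]
tcp_rot: [[-0.282, 0.96, -0.003], [0.96, 0.282, -0.001], [-0.0, -0.003, -1.0]]
wrist_force: [-0.2, -0.3, -4.8]
finger_gap: 0.0593
grasp_force: 30.0
time_s: 13.55
eef_pos: [0.5085, 0.2122, 0.0484]
tcp_rot: [[-0.283, 0.959, 0.001], [0.959, 0.283, 0.0], [-0.0, 0.001, -1.0]]
wrist_force: [1.1, 0.2, -4.2]
finger_gap: 0.0588
grasp_force: 30.0
```

```bash
python3 -m creep '[[[1,0,0,-0.15,0,0,0],[1,0,0,-0.15,0,0,0],[1,0,0,-0.15,0,0,0],[1,0,0,-0.1,0,0,0],[1,0,0,0,0,0,0]]]'
python3 -m creep '[[[1,0,0,-0.05,0,0,0],[1,0,0,-0.05,0,0,0],[1,0,0,0,0,0,0]]]'
```

```text
time_s: 13.97
eef_pos: [0.5072, 0.2121, 0.0359]
tcp_rot: [[-0.283, 0.959, -0.001], [0.959, 0.283, -0.0], [0.0, -0.001, -1.0]]
wrist_force: [0.3, 0.3, -5.4]
finger_gap: 0.0591
grasp_force: 30.0
time_s: 14.22
eef_pos: [0.5078, 0.2121, 0.0345]
tcp_rot: [[-0.283, 0.959, -0.0], [0.959, 0.283, -0.0], [0.0, -0.0, -1.0]]
wrist_force: [0.5, 0.3, -3.7]
finger_gap: 0.0588
grasp_force: 30.0
```

```bash
python3 -m creep '[[[1,0,0,-0.05,0,0,0],[1,0,0,0,0,0,0]]]'
```

```text
time_s: 14.38
eef_pos: [0.5078, 0.2121, 0.0335]
tcp_rot: [[-0.283, 0.959, -0.0], [0.959, 0.283, -0.0], [-0.0, -0.0, -1.0]]
wrist_force: [-0.2, -0.6, -4.3]
finger_gap: 0.0589
grasp_force: 30.0
```

```bash
python3 -m creep '[[[1,0,0,-0.04,0,0,0],[1,0,0,0,0,0,0],[1,0,0,0,0,0,0]]]'; python3 -m creep '[[[1,0,0,-0.04,0,0,0],[1,0,0,0,0,0,0],[1,0,0,0,0,0,0]]]'
```

```text
time_s: 14.63
eef_pos: [0.5078, 0.2121, 0.0327]
tcp_rot: [[-0.283, 0.959, -0.0], [0.959, 0.283, -0.0], [0.0, -0.0, -1.0]]
wrist_force: [-0.0, -0.4, -3.7]
finger_gap: 0.059
grasp_force: 30.0
time_s: 14.88
eef_pos: [0.508, 0.2122, 0.0323]
tcp_rot: [[-0.283, 0.959, 0.0], [0.959, 0.283, 0.0], [-0.0, 0.0, -1.0]]
wrist_force: [-0.8, -0.3, -2.4]
finger_gap: 0.0592
grasp_force: 30.0
```

```bash
python3 -m creep '[[[1,0,0,-0.04,0,0,0],[1,0,0,0,0,0,0],[1,0,0,0,0,0,0]]]'
```

```text
time_s: 15.13
eef_pos: [0.5081, 0.2122, 0.0322]
tcp_rot: [[-0.283, 0.959, 0.0], [0.959, 0.283, -0.0], [-0.0, 0.0, -1.0]]
wrist_force: [-2.9, -1.3, 5.8]
finger_gap: 0.0592
grasp_force: 30.0
```

On the tray floor (+5.8 N). Releasing part-open, to stay clear of the tray walls, then rising.

```bash
python3 -m creep '[[[-0.4,0,0,0,0,0,0],[-0.4,0,0,0,0,0,0],[-0.65,0,0,0,0,0,0],[-0.65,0,0,0,0,0,0],[-0.65,0,0,0,0,0,0],[-0.65,0,0,0,0,0,0]]]'
python3 -m creep '[[[-0.65,0,0,0.3,0,0,0],[-0.65,0,0,0.5,0,0,0],[-0.65,0,0,0.7,0,0,0],[-0.65,0,0,0.9,0,0,0],[-0.65,0,0,0.9,0,0,0],[-0.65,0,0,0.9,0,0,0],[-0.65,0,0,0.9,0,0,0],[-0.65,0,0,0.9,0,0,0]]]'
python3 -m creep '[[[-0.65,0,0,0.9,0,0,0],[-0.65,0,0,0.9,0,0,0],[-0.65,-0.9,0,0.5,0,0,0],[-0.65,-0.9,0,0,0,0,0],[-0.65,-0.9,0,0,0,0,0],[-0.65,-0.9,0,0,0,0,0],[-0.65,0,0,0,0,0,0],[-0.65,0,0,0,0,0,0]]]'
python3 - <<'E'
from h import *
p,d=robot.snapshot('scene');cv2.imwrite('pics/s4.png',cv2.resize(p[40:270,140:400],(780,690))[:600,:,::-1])
X=cloud('scene',d);x,y,z=X[...,0],X[...,1],X[...,2]
m=(np.hypot(x-.508,y-.212)<.05)&(z>.062)&(z<.074);print('coil top',m.sum(),cv2.minEnclosingCircle(X[m][:,:2].astype(np.float32)),np.median(X[m][:,2]),X[m][:,2].std())
m=(np.hypot(x-.52,y-.16)<.16)&(z>.033)&(z<.041);print('rim',cv2.minAreaRect(X[m][:,:2].astype(np.float32)))
near=(abs(x-.56)<.13)&(abs(y+.155)<.16)&(z>.108)&(z<.116);print('bar',cv2.minAreaRect(X[near][:,:2].astype(np.float32)))
E
```

```text
time_s: 15.63
eef_pos: [0.5079, 0.2122, 0.0312]
tcp_rot: [[-0.283, 0.959, 0.0], [0.959, 0.283, 0.0], [-0.0, 0.0, -1.0]]
wrist_force: [0.4, -0.5, -0.4]
finger_gap: 0.076
grasp_force: 0.0
time_s: 16.3
eef_pos: [0.5081, 0.2122, 0.1533]
tcp_rot: [[-0.283, 0.959, 0.001], [0.959, 0.283, 0.0], [-0.0, 0.001, -1.0]]
wrist_force: [-0.2, -0.5, -0.5]
finger_gap: 0.0757
grasp_force: 0.0
time_s: 16.97
eef_pos: [0.436, 0.2123, 0.1982]
tcp_rot: [[-0.283, 0.959, 0.002], [0.959, 0.283, 0.0], [-0.0, 0.002, -1.0]]
wrist_force: [0.4, -0.1, 0.5]
finger_gap: 0.0757
grasp_force: 0.0
coil top 184 ((0.5121876001358032, 0.2106175571680069), 0.032278940081596375) 0.06816868935204579 0.002727540976550736
rim ((0.5214736461639404, 0.16137492656707764), (0.15161940455436707, 0.22254563868045807), 15.432433128356934)
bar ((0.5754234790802002, -0.16562007367610931), (0.1891130656003952, 0.02599204331636429), 16.014244079589844)
```

View pics/s4.png

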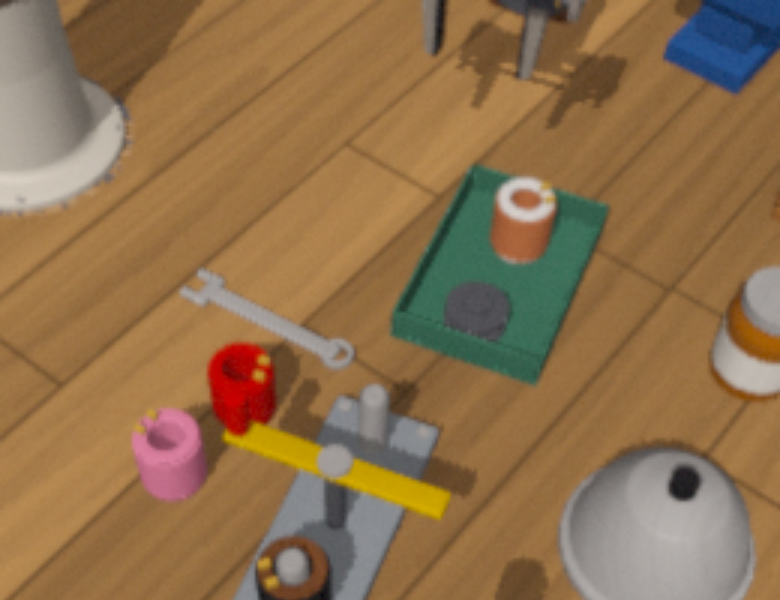

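The coil stands upright in the tray's free end at (523,220), the tray and keeper are unmoved, the burnt coil is on its post and the gripper is clear.

```bash
python3 -c "
from workcell import robot
print(robot.close_job())"
```

```text
the job is handed in; nothing more can be done
None
```

I handed the job in at about 17 s: the keeper bar is a quarter turn aside, the copper coil stands upright in the tray's free end beside the pulley, the burnt coil is still on its post, and nothing else in the last picture had moved.

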